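# Slide the steel pressure disc into its counterbore

### The arm

A 7-joint arm with a two-finger parallel gripper is mounted at the origin on the work surface. World frame = base frame: x ahead of the robot, y to its left, z up, the work surface at z = 0. Lengths are in m, angles in rad, forces in N, time in s.
With the tool pointing down it reaches from about 0.4 to 0.85 m from the base axis. Payload 4.5 kg.
Tool frame: the origin (TCP) lies midway between the tips of the shut fingers; the grasp point (between the pads) lies 19 mm behind it; z points along the fingers, y is the direction in which the jaws open and shut (so a half turn about z gives the same grasp; the last joint's range is limited). The gripper opens to 88 mm and grips with 3 to 60 N. Pads are 18 mm wide; open, the fingers measure 123 mm over their backs; the gripper's body (75 mm by 187 mm) begins 45 mm behind the grasp point.
Start: joints at [1.331, 0.689, -0.195, 1.565, 0.157, 0.902, -0.215], TCP at [0.169, -0.602, 0.239] pointing down, gripper open.
Joint ranges: [-3.01, 3.01], [-0.46, 2.08], [-1.47, 1.51], [0.13, 2.56], [-1, 4.14], [0.04, 2.09], [-2.66, 2.66]. Speed limits (rad/s): [2.57, 2.57, 3.14, 3.14, 3.14, 3.14, 3.14].

### API

Orientations are given as a unit quaternion [x, y, z, w].
In Python, from plant import get_state, snapshot, finish_job, find_in gives the robot as it stands.
- The arm moves only by the shell command python3 -m creep 'ROWS' [OPENING] [FORCE]. ROWS is JSON, one flat list of numbers, 6 for each row, row after row: the shift along the tool's x, y, z in mm, then the turn, a rotation vector about the tool's x, y, z in degrees. In form: [tx, ty, tz, wx, wy, wz, tx, ty, tz, wx, wy, wz, ...]. A call has 1 to 5 rows; each row shifts and turns the pose as measured when the row begins, along the tool's axes as they then stand; what a row does not reach is not made up. A row lasts 1/12 s, in which the tool goes at most 41.7 mm and 7.16 degrees, less where a joint would pass 70% of its speed; a pose out of reach is approached as far as the arm can. A call is refused whole if a number of a shift passes 41.7 or a number of a turn 7.16, either way. A call with a gripper value outside its range is refused whole. OPENING is the finger opening in mm, from 0 to 88.1, set as the call begins (- or left out, the last holds). The fingers move at their own pace and stop on an object; FORCE is the grip in N (left out, the last holds). Time passes only in rows, so rows that do not move let the fingers close. It gives the time, the measured TCP pose, the force and the opening at its end, in the units of the state.
- get_state(): the state, without advancing time (a new reading comes with each control period).
- snapshot(name): name is "scene" or "side" or "wrist"; returns a dict with "color" (480x640x3 uint8, red, green, blue), "intrinsics" (3x3 intrinsics, pixels), "dist_coeffs" ([k1, k2, p1, p2, k3] as OpenCV has them; the pictures are not rectified), "extrinsics" (4x4, takes a point from world to camera coordinates). Camera axes: x right, y down, z forward; pixel columns grow to the right and rows downward; lengths in m; the calibration is good to about 2 mm. A picture is of the moment at which its call begins. There is no depth.
- finish_job(): hands the job in, once; it reports no verdict.
Trained networks look in the newest picture that a camera, given by its name, has taken for a name from the list of things; names that differ only in an ending like _2 or _b are one class to them, and where a whole thing is asked for, a point or a joint stands for the part that bears it (a point fixed in the world has none). Each returns a list of dicts, best first, with "score" (0 to 1); they miss things now and then, are a little off and sometimes report something else, mostly with a low value. They report only what shows in the picture. A call takes as long as a camera call. They do not tell look-alikes from the thing itself.
- find_in(thing, camera): "xy" ([column, row] in pixels, amid what is visible of it).
The state is a dict: "clock": time; "q": joint angles; "qd": joint speeds; "joint_torque": joint torques, N m; "tool_pos": TCP position; "eef_rot": TCP orientation; "contact_force": force on the tool from outside, world axes, zero at the start; "moment": the same for the moment, N m; "opening": opening from 0.0 (shut) to 1.0 (fully open).
Only numpy, scipy, OpenCV 4.12 (cv2) and the standard library are available. Lean on these libraries where they do the work, as an engineer would, in place of code of your own. Each camera call takes 0.05 s, during which the arm holds its last target.

### The job

A loose steel pressure disc lies on top of the wooden clamping caul. With the fingertips, gently slide it across the wood and over the edge of the empty round recess so that it drops in and lies flat; take the fingers off it, then press down on its top with a fingertip to make sure that it is home, and come away. Do not pick the disc up or flick it, and leave the other disc in its recess and the things around the caul alone.

Things in the scene. Friction and masses are not known exactly. Their poses are not given: they have to be found in the camera images.
- disc: the loose plain steel disc, 42 mm diameter, 6 mm thick, about 65 g, with a small dark dot at the centre of its top (no hole); at the start it lies flat on the caul's top between the two recesses. Origin: centre of its underside; z up
- caul: hardwood block fixed to the bench, 260 mm long (its x) by 130 mm wide (its y) by 45 mm high, lying at any yaw; its flat top has two round recesses, each 46 mm in diameter and 7 mm deep with a flat, darker floor and vertical walls (rims chamfered 1 mm), centred on its long axis 70 mm either side of its middle. A disc fully home lies 1 mm below the wood. Origin: centre of its underside, on the bench; z up
- empty_recess (a point): centre of the mouth of the empty recess, level with the caul's top (45 mm above the bench; recess floor 7 mm lower), at x = +70 mm in the caul's frame
- filled_recess (a point): centre of the mouth of the recess that already holds a disc, level with the caul's top, at x = -70 mm in the caul's frame
- seated_disc: a second disc, same as the loose one, already home in the other recess and to be left there. Origin: centre of its underside
- bolt: bystander: steel bolt 85 mm tall standing on its 22 mm head on the bench beside the caul, shank 12 mm, loose. Origin: centre of its underside
- clamp_pad: bystander: loose wooden clamp pad on the bench beside the caul, 70 x 45 mm (x, y) with a half-round top, 48 mm high. Origin: centre of its underside
- gauge: bystander: dial gauge lying on its back on the bench beside the caul, 56 mm diameter, 22 mm thick, its stem reaching to 70 mm from the middle along its x. Origin: centre of its underside
Things that resemble listed ones, but are neither listed nor needed, are in the scene too. What is shaped like the seated_disc but red or turquoise is not meant.

How it is judged:
By the outcome, as a careful person would: the job done as asked, in the order asked, and still so for the second after the job is handed in, with the robot touching nothing.
It also fails if it takes over 45 s, if anything falls off the work surface, if the arm or the gripper's body presses on something with over 40 N, if the wrist force passes 120 N, or if a joint passes its speed limit or range.

## Working session

There is one attempt and no reset: what is moved stays moved. The work goes in short steps, Python scripts to look and compute and a shell command to move; the robot and the scene stay as the last step left them, time stands still between calls to the robot, and variables do not carry over. Pictures are saved under pics/ and viewed, and the job is handed in when it is done.

```bash
mkdir -p pics
cat > h.py <<'E'
import numpy as np,cv2
from plant import get_state,snapshot,find_in
from scipy.spatial.transform import Rotation as R
def ray(s,px):
    K=np.array(s["intrinsics"]);d=np.array(s["dist_coeffs"]);E=np.array(s["extrinsics"])
    u=cv2.undistortPoints(np.array([[px]],float),K,d)[0,0]
    o=-E[:3,:3].T@E[:3,3]; return o,E[:3,:3].T@np.array([u[0],u[1],1])
def atz(s,px,z):
    o,r=ray(s,px); return o+r*(z-o[2])/r[2]
def proj(s,p):
    E=np.array(s["extrinsics"]);r,_=cv2.Rodrigues(E[:3,:3])
    return cv2.projectPoints(np.array(p,float).reshape(-1,3),r,E[:3,3],np.array(s["intrinsics"]),np.array(s["dist_coeffs"]))[0][:,0]
def save(s,n): cv2.imwrite("pics/"+n,cv2.cvtColor(s["color"],cv2.COLOR_RGB2BGR))
E
python3 - <<'E'
from h import *
st=get_state();print(st)
for c in("scene","side","wrist"):
    s=snapshot(c);save(s,c+"0.png")
    for t in("disc","caul","empty_recess","filled_recess","seated_disc","bolt","clamp_pad","gauge"):
        print(c,t,[(np.round(d["xy"]),round(d["score"],2),np.round(atz(s,d["xy"],.045),3)[:2]) for d in find_in(t,c)[:4]])
E
```

```text
{'clock': 0.0, 'q': array([ 1.33077918,  0.68997859, -0.19449961,  1.56633065,  0.15728545,
        0.90246093, -0.21509497]), 'qd': array([-0.00026654, -0.00058097, -0.00066149, -0.0002949 , -0.00122824,
        0.00087725,  0.0007053 ]), 'joint_torque': array([ 1.38481823e-04, -5.27563083e+01, -1.26662850e+00, -1.53428489e+01,
       -5.25587762e-02,  6.53573268e-03,  1.84662372e-04]), 'tool_pos': array([ 0.16878941, -0.60113743,  0.23791658]), 'eef_rot': array([ 9.90637637e-01,  1.36514734e-01, -1.82462749e-04, -8.75636949e-04]), 'contact_force': array([ 0.41086114,  0.72322658, -0.31895978]), 'moment': array([ 0.02769517, -0.00085143,  0.00788337]), 'opening': 0.9996205902425659}
scene disc [(array([304., 213.]), 0.76, array([0.52 , 0.066])), (array([316., 169.]), 0.74, array([0.437, 0.16 ]))]
scene caul [(array([322., 233.]), 0.55, array([0.574, 0.055]))]
scene empty_recess [(array([320., 230.]), 0.71, array([0.568, 0.057]))]
scene filled_recess [(array([317., 232.]), 0.91, array([0.569, 0.051]))]
scene seated_disc [(array([270., 203.]), 0.92, array([0.469, 0.042])), (array([432
[... 593 characters left out ...]
3])), (array([312., 232.]), 0.55, array([ 0.579, -0.014]))]
side filled_recess [(array([310., 304.]), 0.64, array([0.527, 0.113]))]
side seated_disc [(array([368., 283.]), 0.88, array([0.465, 0.046])), (array([366., 199.]), 0.81, array([ 0.526, -0.118])), (array([201., 376.]), 0.63, array([0.607, 0.265])), (array([402., 236.]), 0.61, array([ 0.447, -0.062]))]
side bolt [(array([261., 367.]), 0.93, array([0.545, 0.225]))]
side clamp_pad [(array([372., 389.]), 0.88, array([0.406, 0.198]))]
side gauge [(array([308., 230.]), 0.81, array([ 0.586, -0.016]))]
wrist disc []
wrist caul []
wrist empty_recess []
wrist filled_recess []
wrist seated_disc []
wrist bolt []
wrist clamp_pad []
wrist gauge []
```

View pics/scene0.png

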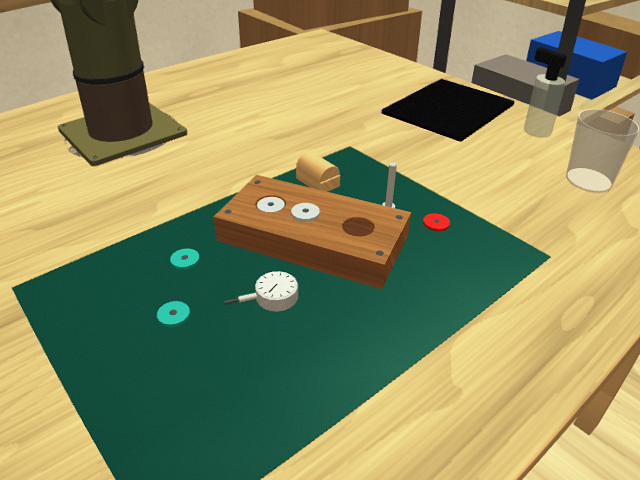

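View pics/side0.png

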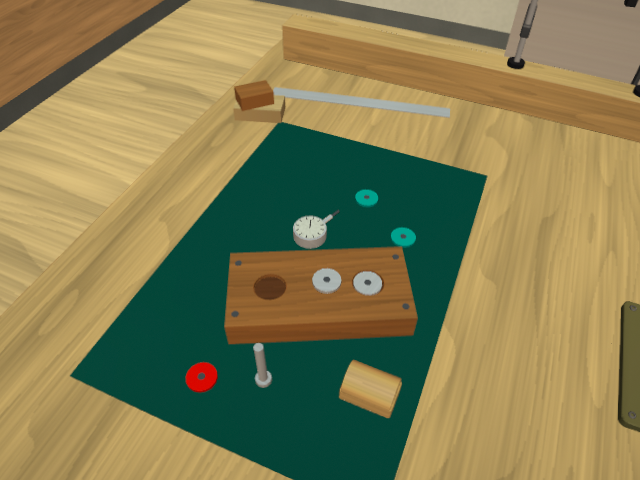

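The scene picture shows the caul with the seated disc at about (270,204), the loose disc at (305,211) and the empty recess at (358,227). In the side picture they are at (368,283), (326,280) and (270,287). The red and turquoise discs are look-alikes on the mat.

```bash
cat >> h.py <<'E'
def tri(pairs):
    A=np.zeros((3,3));b=np.zeros(3)
    for s,p in pairs:
        o,r=ray(s,p);r=r/np.linalg.norm(r);P=np.eye(3)-np.outer(r,r);A+=P;b+=P@o
    return np.linalg.solve(A,b)
def show(c,n,box,z):
    s=snapshot(c);x0,y0,x1,y1=box
    im=cv2.cvtColor(s["color"],cv2.COLOR_RGB2BGR)[y0:y1,x0:x1];cv2.imwrite("pics/"+n,cv2.resize(im,None,fx=z,fy=z,interpolation=cv2.INTER_CUBIC));return s
def totool(p):  # world target -> mm in tool axes
    st=get_state();return np.round(1000*R.from_quat(st["eef_rot"]).inv().apply(np.array(p)-st["tool_pos"]),1)
E
python3 - <<'E'
from h import *
a=show("scene","sc1.png",(205,160,425,300),3.6);b=show("side","si1.png",(210,230,430,350),3.6)
for n,p,q in(("rec",(358,227),(270,287)),("disc",(305.5,210.5),(326.5,279.5)),("seat",(270.5,204),(368,283))):
    print(n,np.round(tri([(a,p),(b,q)]),4),np.round(atz(a,p,.045),4),np.round(atz(b,q,.045),4))
E
```

```text
rec [0.5925 0.1061 0.0413] [0.5963 0.1028 0.045 ] [0.5907 0.1083 0.045 ]
disc [0.5215 0.0674 0.049 ] [0.5176 0.0712 0.045 ] [0.5223 0.0642 0.045 ]
seat [0.4663 0.0443 0.0415] [0.4712 0.0415 0.045 ] [0.4653 0.0466 0.045 ]
```

View pics/sc1.png

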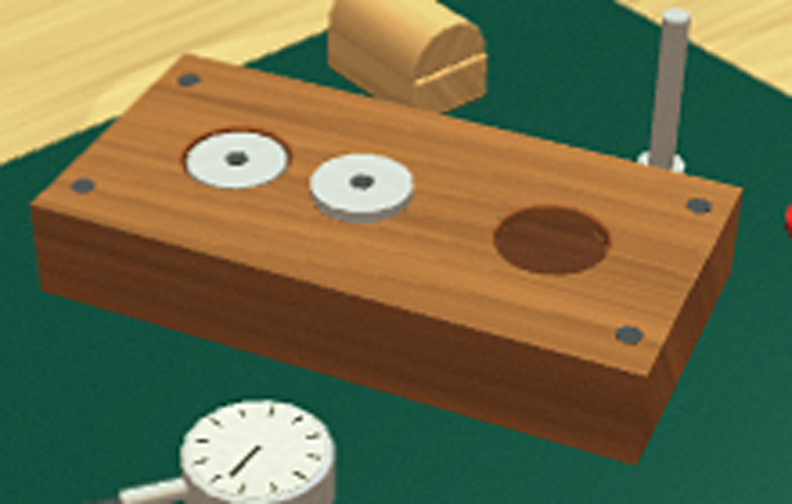

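View pics/si1.png

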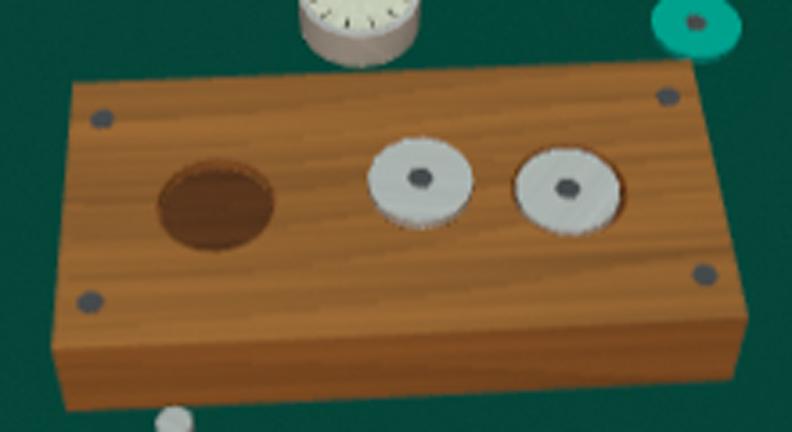

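```bash
for i in 1 2; do :; done; python3 -m creep '[20,-20,0,0,0,0,29,-29,0,0,0,0,29,-29,0,0,0,0,29,-29,0,0,0,0,29,-29,0,0,0,0]' 20 10; python3 -m creep '[29,-29,0,0,0,0,29,-29,0,0,0,0,29,-29,0,0,0,0,29,-29,0,0,0,0,29,-29,0,0,0,0]'
python3 - <<'E'
from h import *
print(totool([.55,.085,.235]))
E
```

```text
clock: 1.87
tool_pos: [0.2591, -0.4394, 0.237]
eef_rot: [0.992, 0.126, -0.002, 0.005]
contact_force: [0.1, -0.5, -0.2]
opening: 0.648
clock: 2.28
tool_pos: [0.3644, -0.259, 0.2362]
eef_rot: [0.992, 0.125, -0.0, 0.006]
contact_force: [1.4, 0.3, 0.9]
opening: 0.267
[ 265.2 -287.2   -2.8]
```

```bash
python3 -m creep '[28,-30,0,0,0,0,28,-30,0,0,0,0,28,-30,0,0,0,0,28,-30,0,0,0,0,28,-30,0,0,0,0]'; python3 -m creep '[28,-30,0,0,0,-3,28,-30,0,0,0,-3,28,-30,0,0,0,-3,20,-20,0,0,0,-3,0,0,0,0,0,0]';  python3 - <<'E'
from h import *
print(totool([.55,.085,.235]),R.from_quat(get_state()["eef_rot"]).as_matrix())
s=snapshot("wrist");save(s,"w1.png")
E
```

```text
clock: 2.7
tool_pos: [0.4642, -0.0758, 0.2355]
eef_rot: [0.992, 0.125, 0.002, 0.007]
contact_force: [0.2, -0.4, 0.1]
opening: 0.227
clock: 3.12
tool_pos: [0.5323, 0.076, 0.2353]
eef_rot: [0.971, 0.239, 0.006, 0.005]
contact_force: [0.5, 0.1, 1.0]
opening: 0.226
[19.8  0.3  0.5] [[ 0.88544554  0.46453771  0.01381737]
 [ 0.46465004 -0.88547191 -0.00631156]
 [ 0.00930293  0.01200879 -0.99988462]]
```

View pics/w1.png

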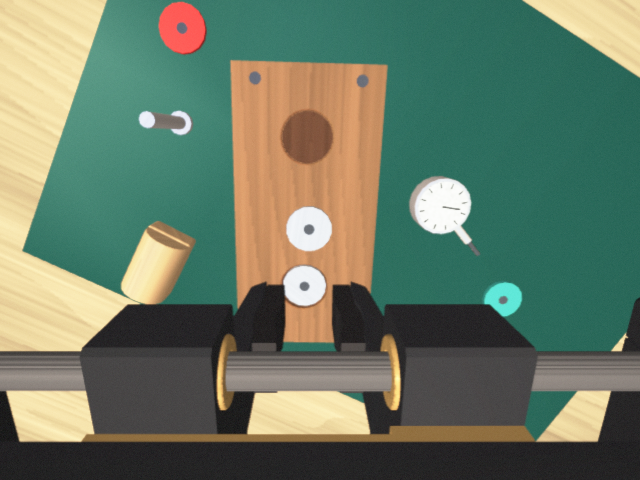

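The wrist view shows the recess mouth at about (307,137), the loose disc's dot at (309,229) and the seated disc's dot at (304,286), with the fingertips beside the lower disc.

Run:
```python
from h import *
show("wrist","w2.png",(220,50,400,360),1.9)
w=show("wrist","w2.png",(210,90,410,310),2.7);a=snapshot("scene");b=snapshot("side")
for n,p,q,r,z in(("rec",(358,227),(270,287),(307,137),.045),("disc",(305.5,210.5),(326.5,279.5),(309,229),.051),("seat",(270.5,204),(368,283),(304.5,286.5),.044)):
    print(n,np.round(atz(a,p,z),4),np.round(atz(b,q,z),4),np.round(atz(w,r,z),4), 'tri',np.round(tri([(a,p),(b,q),(w,r)]),4))
```

```text
rec [0.5963 0.1028 0.045 ] [0.5907 0.1083 0.045 ] [0.5907 0.099  0.045 ] tri [0.5923 0.1032 0.0412]
disc [0.5243 0.0658 0.051 ] [0.5206 0.0685 0.051 ] [0.5194 0.0605 0.051 ] tri [0.5212 0.0646 0.0494]
seat [0.47   0.0424 0.044 ] [0.4655 0.0458 0.044 ] [0.4645 0.0371 0.044 ] tri [0.4661 0.0414 0.0423]
```

View pics/w2.png

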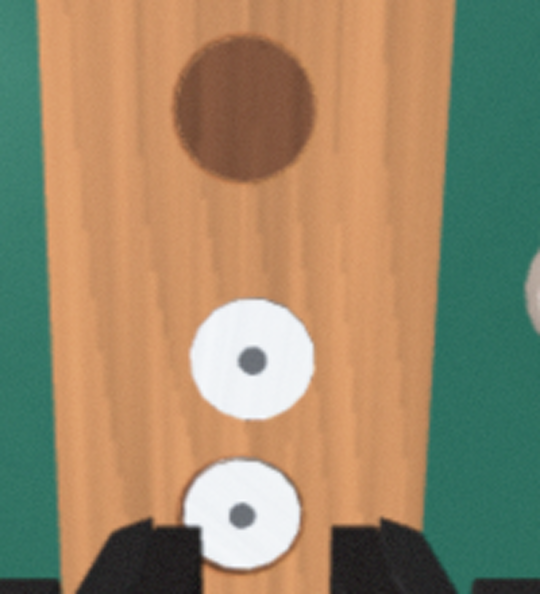

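The arm was still settling between the two wrist pictures. In the second one the recess is at (300.7,130.4), the loose dot at (303.3,223.5) and the seated dot at (299.5,281). I'll measure again at rest.

Run:
```python
from h import *
w=show("wrist","w3.png",(210,90,410,310),2.7)
im=w["color"].astype(int)
st=get_state();print(st["clock"],st["tool_pos"],st["qd"].round(4)); M=R.from_quat(st["eef_rot"]).as_matrix()
print('axes',M.round(4))
for n,r,z in(("rec",(300.7,130.4),.045),("disc",(303.3,223.5),.051),("seat",(299.5,281),.044)):
    P=atz(w,r,z);print(n,P.round(4),(M.T@(P-st["tool_pos"])*1000).round(1))
for nm,o in(("tcp",(0,0,0)),("fl",(9,-10,0)),("fr",(9,10,0))): print(nm,proj(w,st["tool_pos"]+M@np.array(o)/1000).round(1))
# circle fits
g=cv2.cvtColor(w["color"],cv2.COLOR_RGB2GRAY)
m=((g>200)).astype(np.uint8);m[:, :255]=0;m[:,355:]=0
n,l,s,c=cv2.connectedComponentsWithStats(m)
for i in range(1,n):
    if s[i,4]>500:print('white',s[i],c[i].round(1))
m=((im[...,0]>im[...,1]*1.25)&(g<115)).astype(np.uint8)
n,l,s,c=cv2.connectedComponentsWithStats(m)
for i in range(1,n):
    if s[i,4]>500:print('dark',s[i],c[i].round(1))
```

```text
3.4167 [0.52956592 0.06548422 0.23508756] [ 0.0017  0.0002 -0.0035 -0.002  -0.0019 -0.0034 -0.0011]
axes [[ 0.8925  0.451   0.0096]
 [ 0.4511 -0.8924 -0.0136]
 [ 0.0024  0.0165 -0.9999]]
rec [0.5923 0.1012 0.045 ] [ 71.6  -6.8 190.2]
disc [0.5206 0.0629 0.051 ] [ -9.6  -4.7 184. ]
seat [0.4662 0.0397 0.044 ] [-68.6  -8.7 190.8]
tcp [[309.  304.1]]
fl [[285.3 284.6]]
fr [[332.7 284.6]]
white [ 276  198   46   44 1512] [298.9 219.5]
white [ 275  258   43   39 1190] [296.5 276.5]
white [ 255  391  100   43 4219] [304.6 412.4]
dark [ 270   99   52   55 2167] [295.1 126.2]
dark [  83  426  451   17 2079] [323.2 436.8]
```

View pics/w3.png

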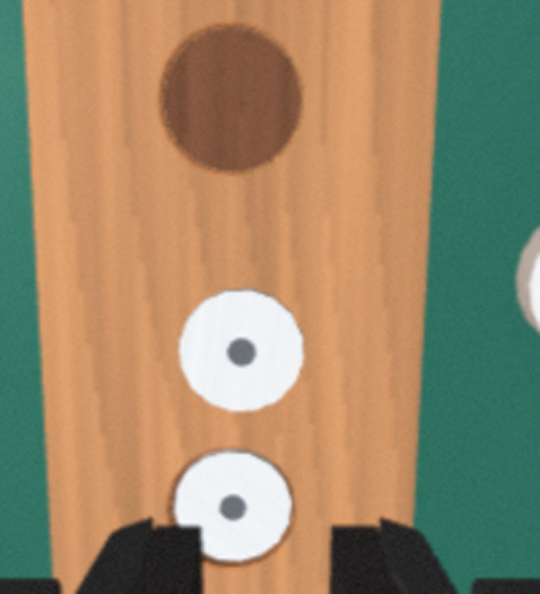

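Run:
```python
from h import *
w=snapshot("wrist");save(w,"w4.png")
st=get_state(); M=R.from_quat(st["eef_rot"]).as_matrix();print(st["tool_pos"],st["contact_force"])
g=cv2.cvtColor(w["color"],cv2.COLOR_RGB2GRAY)
m=((g>200)).astype(np.uint8);m[:, :255]=0;m[:,355:]=0
n,l,s,c=cv2.connectedComponentsWithStats(m)
for i in range(1,n):
    if 500<s[i,4]<3000:
        k=(l==i).astype(np.uint8);ct=max(cv2.findContours(k,0,1)[0],key=len);e=cv2.fitEllipse(ct);P=atz(w,e[0],.050);print('white',np.round(e[0],1),np.round(e[1],1),P.round(4),(M.T@(P-st["tool_pos"])*1000).round(1))
im=w["color"].astype(int)
m=((im[...,0]>im[...,1]*1.25)&(g<115)).astype(np.uint8);m[300:]=0
n,l,s,c=cv2.connectedComponentsWithStats(m)
for i in range(1,n):
    if s[i,4]>500:
        k=(l==i).astype(np.uint8);ct=max(cv2.findContours(k,0,1)[0],key=len);e=cv2.fitEllipse(ct);P=atz(w,e[0],.045);print('dark',np.round(e[0],1),np.round(e[1],1),P.round(4),(M.T@(P-st["tool_pos"])*1000).round(1))
```

```text
[0.52966761 0.0656704  0.23514531] [ 0.5512858   0.17877372 -0.26089483]
white [298.8 219.5] [43.6 45. ] [0.522 0.068 0.05 ] [ -6.3  -8.6 185. ]
white [296.4 276.6] [37.6 41.5] [0.4712 0.0454 0.05  ] [-61.8 -11.3 184.8]
dark [295.  126.2] [50.7 52.7] [0.5933 0.1071 0.045 ] [ 74.9 -11.4 190.2]
```

The disc is at (0.5215, 0.068) and the recess at (0.593, 0.107), and the fixed cameras agree. Next I move behind the disc and above it, and straighten the tool.

```bash
python3 -m creep '[-28,-2,30,0.95,-0.1,-2,-20,0,35,0,0,0,0,0,35,0,0,0,0,0,25,0,0,0,0,0,0,0,0,0]'; python3 -m creep '[0,0,0,0,0,0,0,0,0,0,0,0]'
python3 - <<'E'
from h import *
print(totool([.482,.0464,.08]),totool([.5215,.068,.051]),totool([.593,.107,.045]),R.from_quat(get_state()["eef_rot"]).as_matrix().round(4))
E
```

```text
clock: 3.88
tool_pos: [0.4896, 0.0386, 0.1103]
eef_rot: [0.97, 0.244, 0.006, 0.001]
contact_force: [-0.5, -0.1, -0.9]
opening: 0.223
clock: 4.05
tool_pos: [0.4892, 0.0367, 0.1107]
eef_rot: [0.97, 0.242, 0.005, 0.001]
contact_force: [0.0, 0.5, -0.3]
opening: 0.226
[ -2.  -12.1  30.6] [ 42.7 -12.7  60.1] [124.1 -13.6  66.8] [[ 8.825e-01  4.701e-01  1.060e-02]
 [ 4.701e-01 -8.826e-01 -2.000e-04]
 [ 9.300e-03  5.100e-03 -9.999e-01]]
```

```bash
python3 -m creep '[-2,-12,15,0.3,-0.5,-0.5,0,-2,12,0,0,0,0,0,0,0,0,0,0,0,0,0,0,0]'
python3 - <<'E'
from h import *
print(get_state()["tool_pos"],totool([.482,.0464,.048]),totool([.5215,.068,.051]),totool([.593,.107,.045]),R.from_quat(get_state()["eef_rot"]).as_matrix()[2].round(4))
w=snapshot("wrist");save(w,"w5.png")
E
```

```text
clock: 4.38
tool_pos: [0.4866, 0.048, 0.0894]
eef_rot: [0.97, 0.245, 0.007, 0.001]
contact_force: [0.4, -0.4, 0.5]
opening: 0.224
[0.48663229 0.04801474 0.08943926] [-5.4 -1.  41.4] [39.7 -1.2 39. ] [121.   -1.6  46. ] [ 0.013   0.0044 -0.9999]
```

View pics/w5.png

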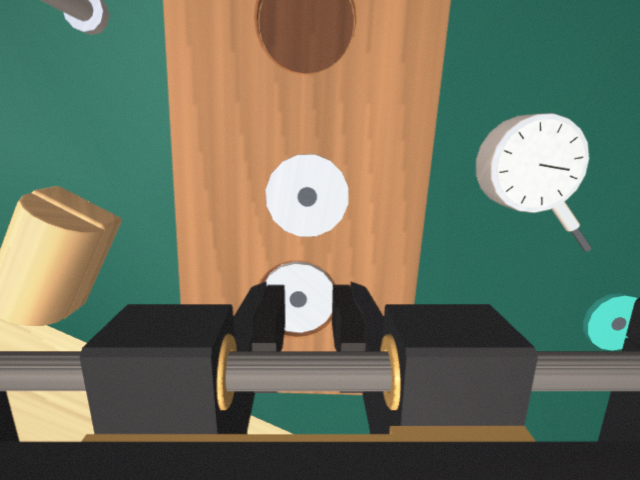

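Aligned: the loose dot is at (307,197), the recess centre near column 306 and the fingers' midline at 309. Descending now.

```bash
python3 -m creep '[-5,-1,15,0.2,-0.8,0,0,0,12,0,0,0,0,0,5,0,0,0,0,0,0,0,0,0]'
python3 - <<'E'
from h import *
print(get_state()["tool_pos"],totool([.482,.0464,.048]),totool([.5215,.068,.051]),totool([.593,.107,.045]),R.from_quat(get_state()["eef_rot"]).as_matrix()[2].round(4))
E
```

```text
clock: 4.77
tool_pos: [0.487, 0.0461, 0.062]
eef_rot: [0.97, 0.244, 0.005, 0.001]
contact_force: [0.1, 0.0, -0.4]
opening: 0.231
[0.48701299 0.04610606 0.06202304] [-4.4 -2.7 14. ] [40.6 -3.  11.4] [122.   -3.6  18.2] [ 0.0099  0.0048 -0.9999]
```

```bash
python3 -m creep '[-2,-3,8,0.3,-0.9,0,0,-1,4,0,-0.4,0,0,0,0,0,0,0,0,0,0,0,0,0]'
python3 - <<'E'
from h import *
print(get_state()["tool_pos"],totool([.482,.0464,.048]),totool([.5215,.068,.051]),totool([.593,.107,.045]),R.from_quat(get_state()["eef_rot"]).as_matrix()[2].round(4))
E
```

```text
clock: 5.1
tool_pos: [0.4849, 0.0489, 0.0512]
eef_rot: [0.97, 0.243, -0.005, 0.002]
contact_force: [-0.1, -0.1, -0.3]
opening: 0.226
[0.48491865 0.04886163 0.05118749] [-3.7  0.8  3.2] [41.3  0.4 -0.3] [122.8  -0.2   4.8] [-1.130e-02  4.000e-04 -9.999e-01]
```

```bash
python3 -m creep '[0,0,3.5,0,0.5,0,0,0,0,0,0,0]'
python3 - <<'E'
from h import *
print(get_state()["tool_pos"],totool([.5215,.068,.0475]),totool([.593,.107,.0475]),R.from_quat(get_state()["eef_rot"]).as_matrix()[2].round(4))
s=show("side","s5.png",(210,200,430,350),3.6)
E
```

```text
clock: 5.27
tool_pos: [0.4853, 0.0491, 0.0478]
eef_rot: [0.97, 0.244, -0.0, 0.0]
contact_force: [0.8, -0.5, 0.1]
opening: 0.227
[0.48529716 0.04910198 0.04778629] [40.8  0.4  0.2] [ 1.223e+02 -1.000e-01  2.000e-01] [-9.e-04  5.e-04 -1.e+00]
```

View pics/s5.png

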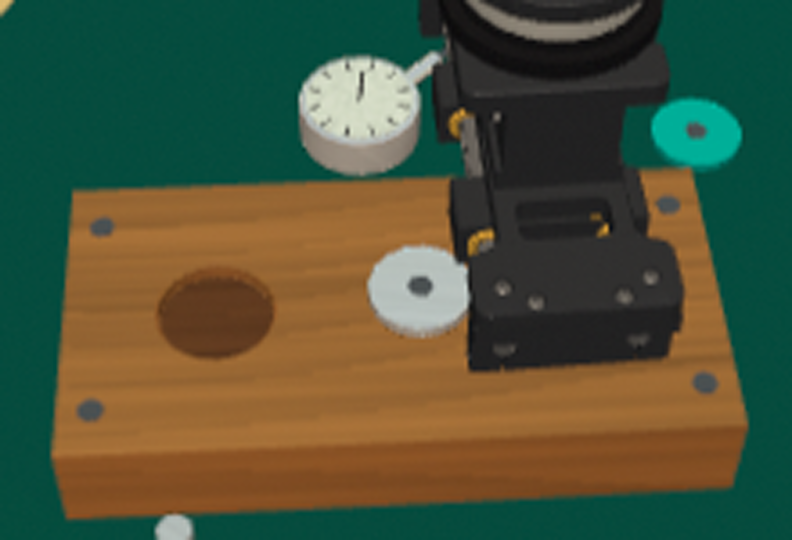

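```bash
python3 -m creep '[4,0,0,0,0,0,4,0,0,0,0,0,4,0,0,0,0,0,3,0,0,0,0,0,3,0,0,0,0,0]';python3 -m creep '[3,0,0,0,0,0,3,0,0,0,0,0,3,0,0,0,0,0]'
python3 - <<'E'
from h import *
print(get_state()["tool_pos"],totool([.593,.107,.0475]),R.from_quat(get_state()["eef_rot"]).as_matrix()[2].round(4))
s=show("side","s6.png",(210,200,430,350),3.6)
w=snapshot("wrist");save(w,"w6.png")
E
```

```text
clock: 5.73
tool_pos: [0.5024, 0.058, 0.0483]
eef_rot: [0.97, 0.243, -0.001, 0.001]
contact_force: [-0.4, 0.1, 0.2]
opening: 0.227
clock: 5.98
tool_pos: [0.5112, 0.0628, 0.0482]
eef_rot: [0.97, 0.243, -0.001, 0.001]
contact_force: [-0.6, 0.6, -0.7]
opening: 0.228
[0.51118115 0.06275632 0.0482288 ] [93.  -0.4  0.6] [-1.7e-03  7.0e-04 -1.0e+00]
```

View pics/w6.png

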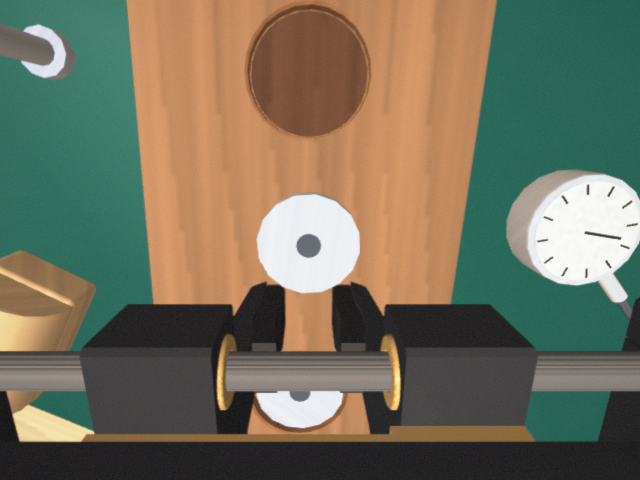

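The disc sits centred against both fingers (dot at (308,245)), with the recess at (309,71), so I continue.

```bash
python3 -m creep '[4,0,0.5,0,0,0,4,0,0.2,0,0,0,4,0,0,0,0,0,4,0,0,0,0,0,4,0,0,0,0,0]';python3 -m creep '[4,0,0,0,0,0,4,0,0,0,0,0,4,0,0,0,0,0,4,0,0,0,0,0]'
python3 - <<'E'
from h import *
print(get_state()["tool_pos"],totool([.593,.107,.0475]),R.from_quat(get_state()["eef_rot"]).as_matrix()[2].round(4))
s=show("side","s7.png",(210,200,430,350),3.6)
w=snapshot("wrist");save(w,"w7.png")
E
```

```text
clock: 6.5
tool_pos: [0.5291, 0.0722, 0.0474]
eef_rot: [0.97, 0.243, -0.002, 0.001]
contact_force: [-1.6, -0.4, 1.2]
opening: 0.23
clock: 6.83
tool_pos: [0.5448, 0.0807, 0.0473]
eef_rot: [0.97, 0.243, -0.002, 0.001]
contact_force: [0.2, -0.3, 1.3]
opening: 0.226
[0.54480384 0.08071599 0.04734719] [54.9 -0.4 -0.4] [-4.e-03  6.e-04 -1.e+00]
```

View pics/w7.png

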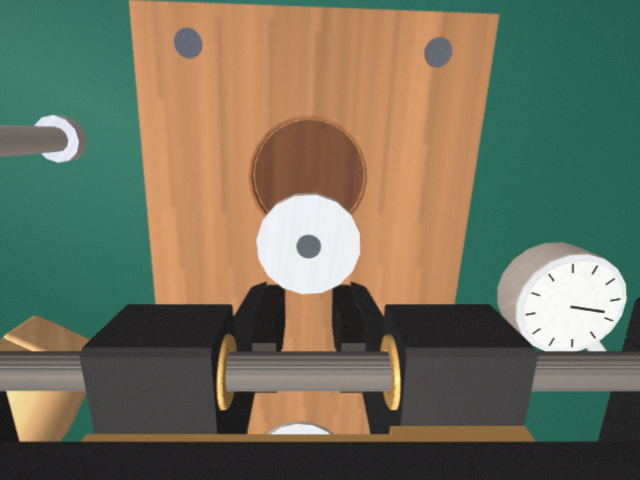

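View pics/s7.png

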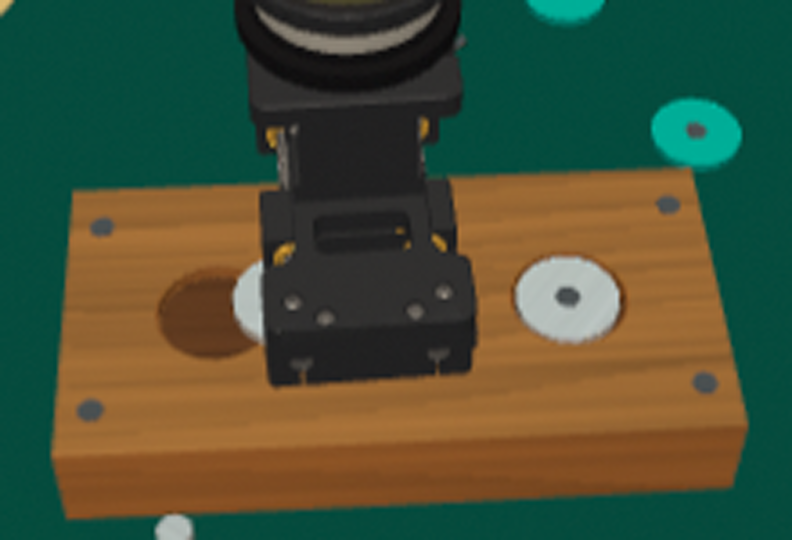

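The disc's leading edge is over the recess, still centred (dot column 308, recess column 309). I continue more gently.

```bash
python3 -m creep '[3,0,-0.2,0,0,0,3,0,0,0,0,0,3,0,0,0,0,0,3,0,0,0,0,0,2,0,0,0,0,0]';python3 -m creep '[2,0,0,0,0,0,2,0,0,0,0,0,2,0,0,0,0,0,2,0,0,0,0,0]'
python3 - <<'E'
from h import *
print(get_state()["tool_pos"],totool([.593,.107,.0475]),R.from_quat(get_state()["eef_rot"]).as_matrix()[2].round(4))
s=show("side","s8.png",(210,200,430,350),3.6)
w=snapshot("wrist");save(w,"w8.png")
E
```

```text
clock: 7.35
tool_pos: [0.5583, 0.088, 0.0474]
eef_rot: [0.97, 0.243, -0.002, 0.001]
contact_force: [0.1, 0.1, -0.2]
opening: 0.229
clock: 7.68
tool_pos: [0.5659, 0.0921, 0.0473]
eef_rot: [0.97, 0.243, -0.002, 0.001]
contact_force: [0.3, 0.1, -0.9]
opening: 0.229
[0.56592349 0.09210061 0.04731478] [30.9 -0.4 -0.3] [-4.e-03  5.e-04 -1.e+00]
```

View pics/w8.png

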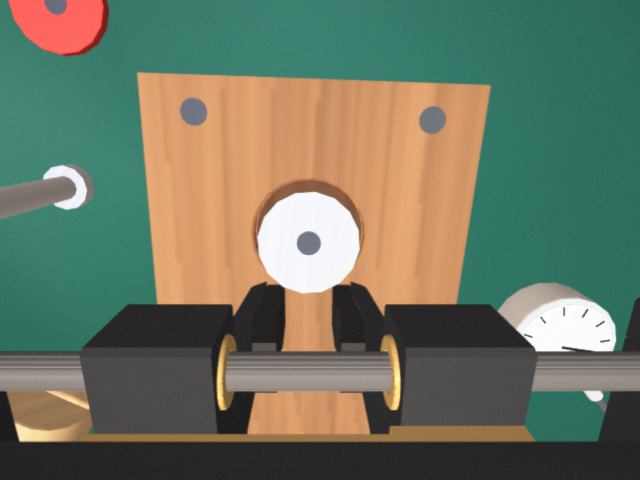

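The disc is nearly over the recess, with a thin gap left at its leading edge near row 187.

```bash
python3 -m creep '[1.5,0,0,0,0,0,1.5,0,0,0,0,0,1.5,0,0,0,0,0]'
python3 - <<'E'
from h import *
print(get_state()["tool_pos"],totool([.593,.107,.0475]),R.from_quat(get_state()["eef_rot"]).as_matrix()[2].round(4))
w=snapshot("wrist");save(w,"w9.png")
E
```

```text
clock: 8.03
tool_pos: [0.5704, 0.0945, 0.0473]
eef_rot: [0.97, 0.243, -0.002, 0.001]
contact_force: [-0.7, 0.7, -0.2]
opening: 0.229
[0.57035992 0.09446799 0.0473152 ] [25.9 -0.4 -0.3] [-3.4e-03  5.0e-04 -1.0e+00]
```

View pics/w9.png

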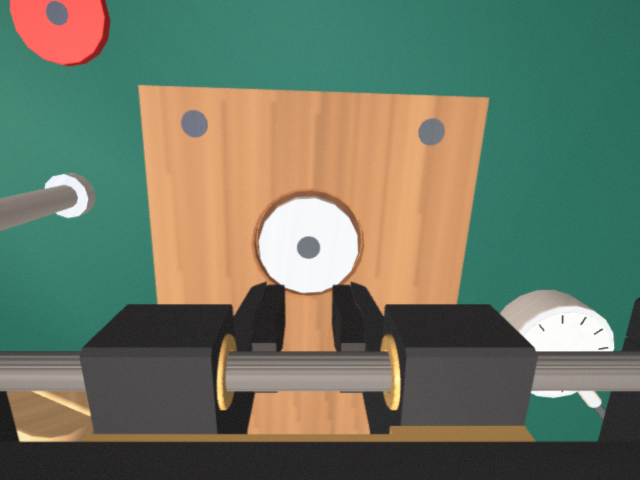

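Run:
```python
from h import *
s=show("scene","sc9.png",(300,160,440,280),5)
```

```text
(no output)
```

View pics/sc9.png

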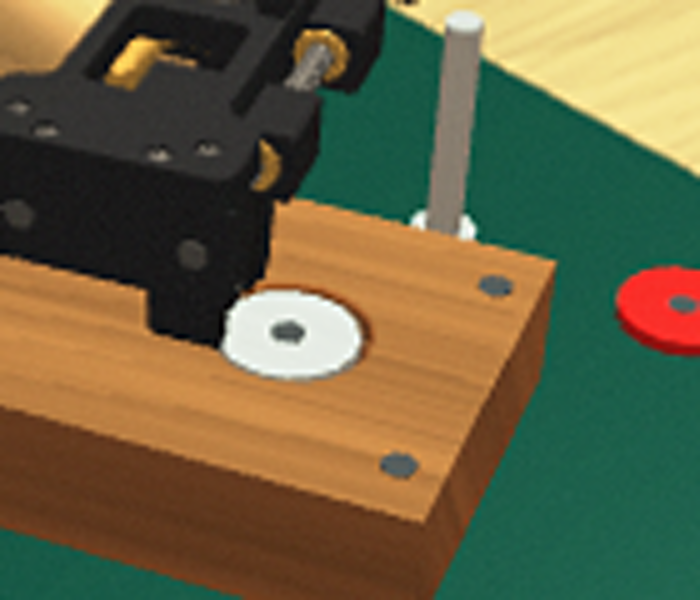

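In the scene view the disc appears to have dropped in level, centre at (288,332) in the crop. I back the fingers off, lift and look.

```bash
python3 -m creep '[-6,0,0,0,0,0,-6,0,-3,0,0,0,-5,0,-20,0,0,0,0,0,-20,0,0,0,0,0,-15,0,0,0]' 0; python3 -m creep '[0,0,0,0,0,0,0,0,0,0,0,0,0,0,0,0,0,0]'
python3 - <<'E'
from h import *
st=get_state();M=R.from_quat(st["eef_rot"]).as_matrix();print(st["tool_pos"],totool([.593,.107,.044]),M[2].round(4))
w=show("wrist","w10.png",(200,80,420,330),2.4);save(w,"w10f.png")
s=show("side","s10.png",(210,200,430,350),3.6)
E
```

```text
clock: 8.55
tool_pos: [0.5498, 0.0845, 0.104]
eef_rot: [0.97, 0.243, -0.006, 0.001]
contact_force: [-0.5, 0.7, 0.0]
opening: 0.009
clock: 8.8
tool_pos: [0.5497, 0.0835, 0.1067]
eef_rot: [0.97, 0.243, -0.004, 0.001]
contact_force: [0.2, 1.1, -0.1]
opening: 0.006
[0.54973959 0.08354645 0.1067039 ] [49.8 -0.3 62.3] [-0.0091  0.     -1.    ]
```

View pics/w10.png

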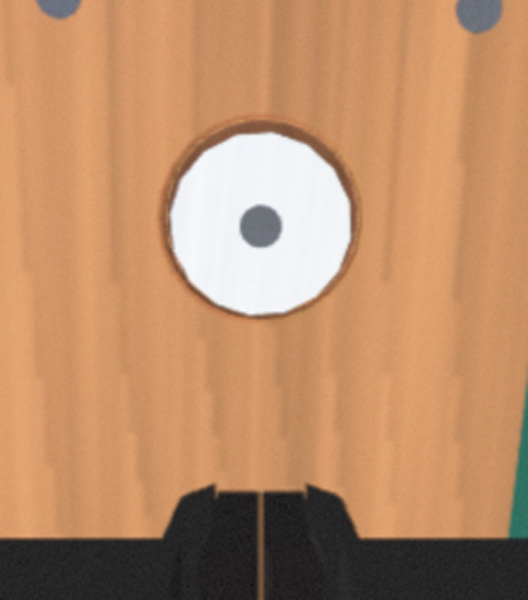

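View pics/s10.png

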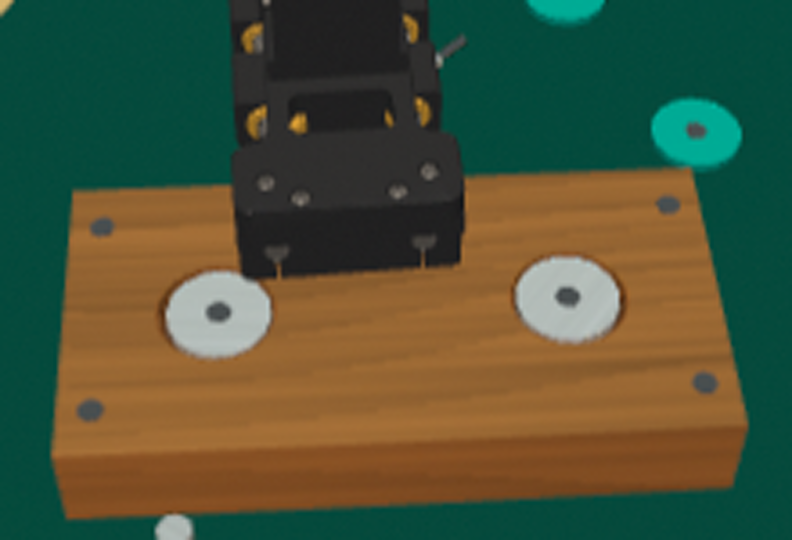

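The disc lies flat in the recess: in the side view its dot is at (218,312), with an even rim like the seated disc's. Next I move the shut fingertips over its dot for the press.

```bash
python3 - <<'E'
from h import *
w=snapshot("wrist");P=atz(w,(308.7,174.2),.044);print(P,totool(P))
E
python3 -m creep '[20,0,0,0,0.4,0,20,0,0,0,0,0,8,0,0,0,0,0,0,0,0,0,0,0,0,0,0,0,0,0]'
python3 - <<'E'
from h import *
print(totool([.592,.1065,.044]),R.from_quat(get_state()["eef_rot"]).as_matrix()[2].round(4))
w=snapshot("wrist");save(w,"w11.png")
E
```

```text
[0.59153388 0.10600701 0.044     ] [48.3  0.2 61.5]
clock: 9.37
tool_pos: [0.5897, 0.1058, 0.1015]
eef_rot: [0.97, 0.243, -0.006, 0.0]
contact_force: [0.5, 0.3, -0.1]
opening: 0.001
[ 3.1  0.6 57.5] [-0.012  -0.0021 -0.9999]
```

View pics/w11.png

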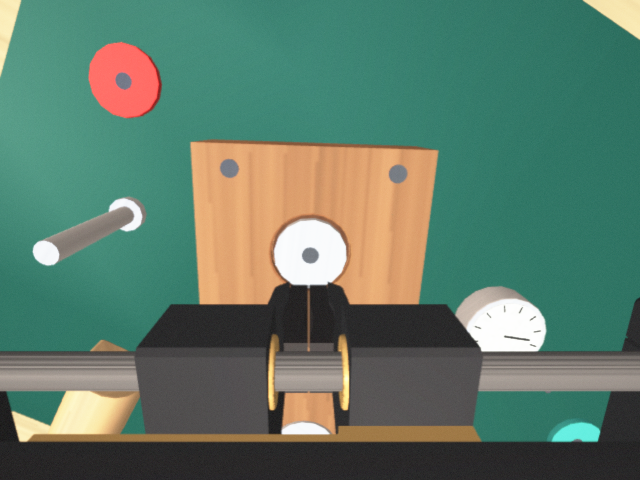

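```bash
python3 -m creep '[2,0,18,0,0.6,0,0,0,15,0,0,0,0,0,12,0,0,0,0,0,0,0,0,0,0,0,0,0,0,0]'
python3 - <<'E'
from h import *
print(totool([.5915,.106,.044]),R.from_quat(get_state()["eef_rot"]).as_matrix()[2].round(4),get_state()["contact_force"])
w=show("wrist","w12.png",(220,180,400,330),4)
E
```

```text
clock: 9.83
tool_pos: [0.5873, 0.104, 0.0548]
eef_rot: [0.97, 0.242, -0.003, -0.0]
contact_force: [0.1, 0.8, 0.4]
opening: 0.006
[ 4.7  0.2 10.7] [-0.0059 -0.0018 -1.    ] [0.13188322 0.81202528 0.4103162 ]
```

View pics/w12.png

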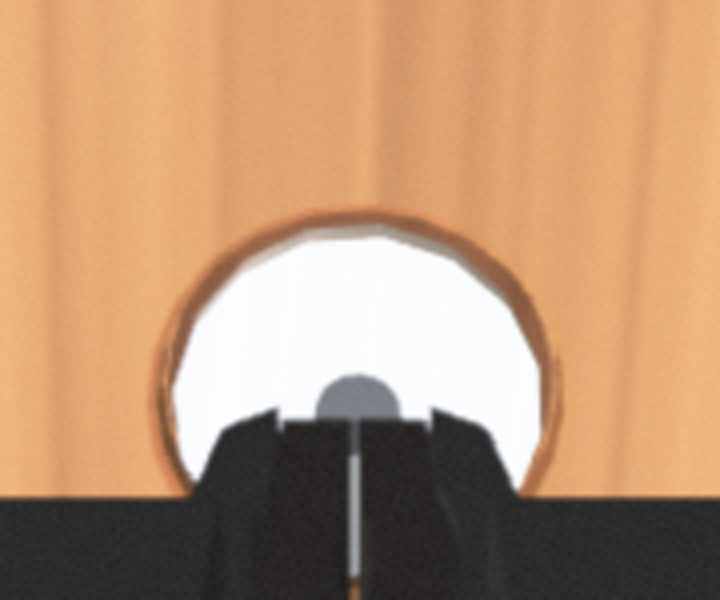

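```bash
python3 -m creep '[4,0,4,0,0.3,0,1,0,3,0,0,0,0,0,1,0,0,0,0,0,0,0,0,0]';python3 -m creep '[0,0,1,0,0,0]'
python3 - <<'E'
from h import *
print(totool([.5915,.106,.044]),R.from_quat(get_state()["eef_rot"]).as_matrix()[2].round(4),get_state()["contact_force"])
E
```

```text
clock: 10.22
tool_pos: [0.5931, 0.1066, 0.0481]
eef_rot: [0.97, 0.242, 0.001, -0.001]
contact_force: [0.3, -0.1, 0.7]
opening: 0.007
clock: 10.3
tool_pos: [0.5935, 0.1067, 0.0474]
eef_rot: [0.97, 0.242, 0.002, -0.001]
contact_force: [0.9, -1.0, 1.3]
opening: 0.004
[-2.1 -0.3  3.4] [ 3.5e-03 -9.0e-04 -1.0e+00] [ 0.93288332 -1.00437745  1.25627036]
```

```bash
python3 -m creep '[-1.5,0,1.2,0,0,0,0,0,1,0,0,0]';python3 -m creep '[0,0,1,0,0,0]';python3 -m creep '[0,0,0.7,0,0,0]';python3 -m creep '[0,0,0.7,0,0,0]'
```

```text
clock: 10.47
tool_pos: [0.5924, 0.1061, 0.0454]
eef_rot: [0.97, 0.242, 0.002, -0.001]
contact_force: [0.7, -0.7, -0.7]
opening: 0.004
clock: 10.55
tool_pos: [0.5925, 0.1061, 0.0445]
eef_rot: [0.97, 0.242, 0.002, -0.001]
contact_force: [-0.9, 0.4, 13.1]
opening: 0.002
clock: 10.63
tool_pos: [0.5925, 0.1061, 0.0445]
eef_rot: [0.97, 0.242, 0.002, -0.001]
contact_force: [-1.4, -0.2, 12.2]
opening: 0.007
clock: 10.72
tool_pos: [0.5924, 0.1061, 0.0445]
eef_rot: [0.97, 0.242, 0.002, -0.001]
contact_force: [-1.7, -0.9, 6.2]
opening: 0.004
```

```bash
python3 -m creep '[0,0,1.2,0,0,0,0,0,1.2,0,0,0,0,0,1.2,0,0,0]';python3 -m creep '[0,0,-4,0,0,0,0,0,-15,0,0,0,0,0,-30,0,0,0,0,0,-35,0,0,0,0,0,-35,0,0,0]';python3 -m creep '[-35,0,-10,0,0,0,-35,0,-5,0,0,0,-35,0,0,0,0,0,0,0,0,0,0,0,0,0,0,0,0,0]'
python3 - <<'E'
from h import *
w=snapshot("wrist");save(w,"w13.png")
show("side","s13.png",(180,180,440,400),3)
s=show("scene","sc13.png",(205,140,455,330),3.1)
E
```

```text
clock: 10.97
tool_pos: [0.5925, 0.1061, 0.0445]
eef_rot: [0.97, 0.242, 0.003, -0.0]
contact_force: [-2.4, -0.6, 10.0]
opening: 0.009
clock: 11.38
tool_pos: [0.5864, 0.1048, 0.1606]
eef_rot: [0.97, 0.243, -0.006, -0.0]
contact_force: [-0.1, -0.3, 0.7]
opening: 0.006
clock: 11.8
tool_pos: [0.4958, 0.0556, 0.1854]
eef_rot: [0.97, 0.243, 0.004, -0.0]
contact_force: [1.9, 0.4, 0.0]
opening: 0.003
```

View pics/w13.png

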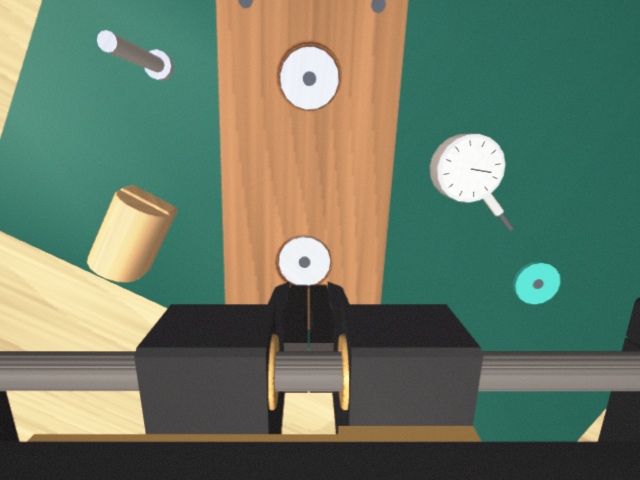

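View pics/s13.png

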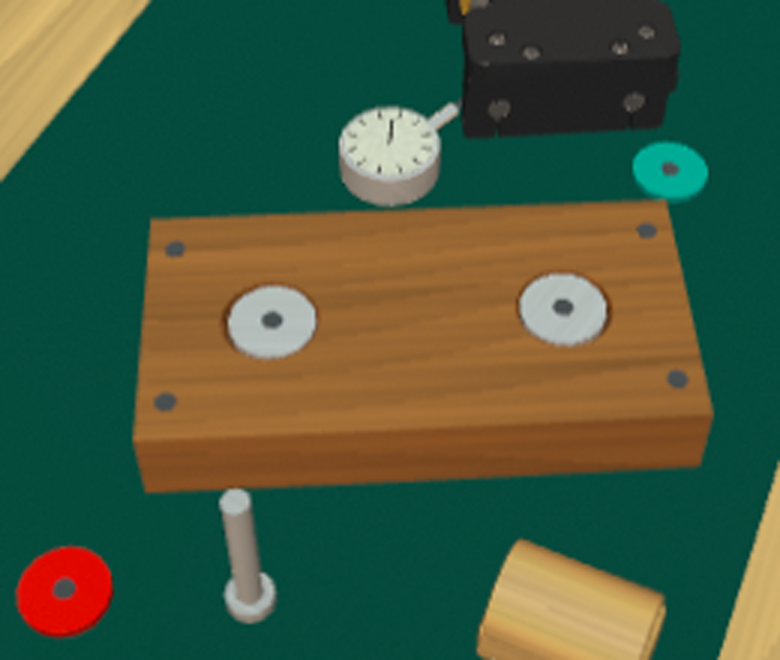

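View pics/sc13.png

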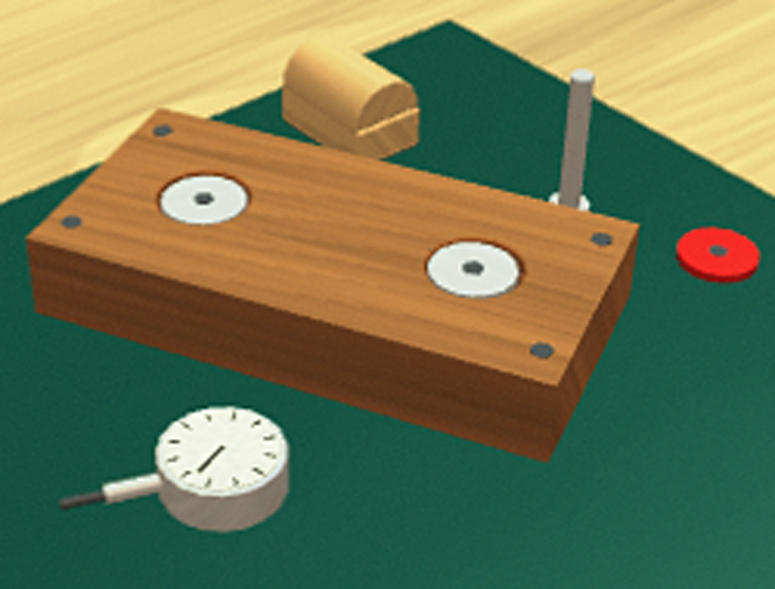

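Both discs lie flat in their recesses: the loose one's dot is at (272,320) in the side crop and (473,268) in the scene crop. The bolt, clamp pad and gauge stand where they were, and the gripper is clear.

```bash
python3 -c "
from plant import *
print(get_state()['qd'].round(3));finish_job()"
```

```text
[-0.006  0.013 -0.006 -0.024 -0.001 -0.005 -0.001]
the job is handed in; nothing more can be done
```

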